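# Clamp the collared pin in the bench chuck

### The arm

A 6-joint arm with a two-finger parallel gripper is mounted at the origin on the work surface. World frame = base frame: x ahead of the robot, y to its left, z up, the work surface at z = 0. Lengths are in mm, angles in rad, forces in N, time in s.
With the tool pointing down it reaches from about 400 to 925 mm from the base axis. Payload 12.5 kg.
Tool frame: the origin (TCP) lies at the very end of the fingers, on their centre line; the grasp point (between the pads) lies 19 mm behind it; z points along the fingers, y is the direction in which the jaws open and shut (so a half turn about z gives the same grasp; the last joint's range is limited). The gripper opens to 95 mm and grips with 3 to 60 N. Pads are 20 mm wide; open, the fingers measure 119 mm over their backs; the gripper's body (75 mm by 180 mm) begins 59 mm behind the grasp point.
Start: joints at [1.23, 0.491, 1.559, -0, 1.092, -0.106], TCP at [145.387, 607.873, 214.661] pointing down, gripper open.
Joint ranges: [-3.1, 3.1], [-0.84, 2.19], [0.05, 2.79], [-1.13, 4.28], [0.06, 2.93], [-2.69, 2.69]. Speed limits (rad/s): [2.22, 2.22, 2.79, 3.14, 3.14, 3.14].

### API

Orientations are given as [roll, pitch, yaw] about the fixed x, y, z axes, in that order (R = Rz(yaw) Ry(pitch) Rx(roll)).
In Python, from cell import env gives the robot as it stands.
- The arm moves only by the shell command python3 -m pendant 'ROWS'. ROWS is JSON, a list that holds one entry, the list of rows, each a list of 5 numbers: the opening, from 0 (shut) to 1 (fully open), then the shift along the tool's x, y, z in m, then the turn about the tool's z in rad. A call has exactly 8 rows; each row is the pose to reach, as a shift and turn from the pose commanded when the call began, along the tool's axes at that moment; what a row does not reach only later rows make up. A row lasts 1/10 s, in which the tool goes at most 50 mm and 8.59 degrees, less where a joint would pass 70% of its speed; a pose out of reach is approached as far as the arm can. A call with a gripper value outside its range is refused whole. The fingers move at their own pace and stop on an object; the grip force is fixed at half the most. Time passes only in rows, so rows that repeat a pose let the fingers close, or fill a call up. It gives the time, the measured TCP pose, the force and the opening at its end, in the units of the state.
- env.state(): the state, without advancing time (a new reading comes with each control period).
- env.read_camera(name): name is "side" or "top" or "wrist"; returns a dict with "image" (400x640x3 uint8, blue, green, red), "range_z" (400x640 float32, mm along the optical axis (not along the pixel's ray), 0 where there is no reading), "fx", "fy", "cx", "cy" (pixels), "rvec" (rotation vector, rad) and "tvec" (3), from world to camera coordinates, as OpenCV has them; the wrist camera has in their place "tool_from_camera" (4x4, takes a point from camera to tool coordinates, whose origin is the TCP and whose axes are the flange's). Camera axes: x right, y down, z forward; pixel columns grow to the right and rows downward; lengths in mm; the calibration is good to about 2 mm. A picture is of the moment at which its call begins: read the wrist's pose just before it.
- env.job_done(): hands the job in, once; it reports no verdict.
The state is a dict: "t": time; "joints": joint angles; "qvel": joint speeds; "tau": joint torques, N m; "eef_pos": TCP position; "tcp_rot": TCP orientation; "ft_force": force on the tool from outside, world axes, zero at the start; "moment": the same for the moment, N m; "opening": opening from 0.0 (shut) to 1.0 (fully open).
Only numpy, scipy, OpenCV 4.12 (cv2) and the standard library are available. Lean on these libraries where they do the work, as an engineer would, in place of code of your own. Each camera call takes 0.05 s, during which the arm holds its last target. There are 200 camera calls.

### The job

Take the collared pin from the aluminium parts plate and stand it upright, collar up, on the small raised rest in the middle of the open three-jaw chuck, and let go of it. Then turn the chuck's knurled sleeve clockwise (seen from above) until all three jaws have closed firmly on the pin, and leave it clamped there. Do not shift the other two parts on the plate.

Things in the scene. Friction and masses are not known exactly. Their poses are not given: they have to be found in the camera images.
- chuck: three-jaw bench chuck, bolted to the table, axis vertical. Origin on its axis at table level. Dark square foot 106 x 106 x 10 mm (x and y axes along its sides), grey round neck 70 mm diameter up to 24 mm, then the knurled steel sleeve, then a flat face at 63 mm with the jaws and the rest on it
- rest (a point): centre of the top of the chuck's rest: a dark round stud 12 mm in diameter that rises 4 mm above the chuck's face, on the chuck's axis, its top 67 mm above the table. The pin's foot stands on it
- sleeve (a joint): angle of the chuck's sleeve, rad: 0 fully open, growing as it turns clockwise seen from above, up to 2.6. Starts between 0 and 0.7. Needs about 0.2 N m and stays where left. The jaws close together, 4 mm per rad: the circle free between them has radius 17 mm minus 4 mm per rad, so they meet the 18 mm pin at about 2.0; there the sleeve stops, and it keeps its clamping force when released
- jaw0: first of three dark steel jaws on the chuck's face, 120 degrees apart: each a block 11 mm long (radially), 9 mm wide, 13 mm high, from 63 to 76 mm above the table. Its frame starts at the chuck's origin when fully open and shifts inwards with the jaw; the block lies along the frame's +x, its inner face 17 mm from the frame's origin
- jaw1: second jaw, as jaw0, 120 degrees on (counter-clockwise from above)
- jaw2: third jaw, as jaw0, 240 degrees on
- plate: aluminium parts plate 180 (x) x 80 (y) x 8 mm fixed flat on the table. Origin at the centre of its underside. Three steel parts stand on it in a row along its x axis, 55 mm apart, in any order
- pin: the collared pin, loose, steel, about 85 g, 34 mm high: shank 18 mm in diameter and 24 mm long, with a wider collar 24 mm in diameter and 10 mm high at its top. It stands on the shank. Origin at the centre of its foot, z axis up along the pin
- bush: not to be shifted: loose low steel bush 21 mm high, a flange 34 mm in diameter and 5 mm thick at the bottom, barrel 22 mm above it. Origin at the centre of its foot
- stud: not to be shifted: loose steel stud 52 mm high, the lower 30 mm 24 mm in diameter, the upper 22 mm 12 mm in diameter (narrow end up). Origin at the centre of its foot
- grip (a point): point on the chuck's axis at the height to grip the sleeve, 54 mm above the table. The sleeve is an upright knurled steel cylinder 60 mm in diameter, from 25 to 61 mm above the table, gripped across its diameter from above, with the pin between the fingers. The whole turn may need more than one grasp
There are look-alikes about, which are no part of the job. Leave any black look-alike of the pin alone. What is shaped like the chuck but orange is not meant.

How it is judged:
By the outcome, as a careful person would: the job done as asked, in the order asked, and still so for the second after the job is handed in, with the robot touching nothing.
It also fails if it takes over 72 s, if anything falls off the work surface, if the arm or the gripper's body presses on something with over 40 N, if the wrist force passes 120 N, or if a joint passes its speed limit or range.

## Working session

There is one attempt and no reset: what is moved stays moved. The work goes in short steps, Python scripts to look and compute and a shell command to move; the robot and the scene stay as the last step left them, time stands still between calls to the robot, and variables do not carry over. Pictures are saved under pics/ and viewed, about 8 in all and at most 12, crops included, and the job is handed in when it is done.

```bash
mkdir -p pics; cat > h.py <<'E'
import numpy as np, cv2
from cell import env
from scipy.spatial.transform import Rotation as Ro
def shot(name):
    s=env.state(); c=env.read_camera(name)
    K=np.array([[c['fx'],0,c['cx']],[0,c['fy'],c['cy']],[0,0,1.]])
    if name=='wrist':
        T=np.eye(4);T[:3,:3]=Ro.from_euler('xyz',s['tcp_rot']).as_matrix();T[:3,3]=s['eef_pos']
        W=T@np.array(c['tool_from_camera'])
    else:
        R=cv2.Rodrigues(np.array(c['rvec'],float))[0];W=np.eye(4);W[:3,:3]=R.T;W[:3,3]=-R.T@np.array(c['tvec'],float).ravel()
    return dict(im=c['image'],rz=c['range_z'],K=K,W=W,s=s)
def ray(c,u,v):
    d=c['W'][:3,:3]@np.linalg.inv(c['K'])@np.array([u,v,1.]); return c['W'][:3,3],d
def onz(c,u,v,z):
    o,d=ray(c,u,v); return o+d*(z-o[2])/d[2]
def cloud(c):
    v,u=np.mgrid[:400,:640]; p=np.stack([u,v,np.ones_like(u)],-1)@np.linalg.inv(c['K']).T*c['rz'][...,None]
    return p@c['W'][:3,:3].T+c['W'][:3,3]
E
python3 - <<'E'
from h import *
print(env.state())
a=[]
for n in('top','side','wrist'):
    c=shot(n);a.append(c['im']);print(n,c['W'].round(2).tolist(),c['K'][0,0])
    cv2.imwrite(f'pics/{n}0.png',c['im'])
    np.savez(f'{n}0.npz',**{k:c[k] for k in('im','rz','K','W')})
E
```

```text
{'t': 0.0, 'joints': array([ 1.23040564e+00,  4.91532585e-01,  1.55949211e+00, -2.93551632e-05,
        1.09169104e+00, -1.05611935e-01]), 'qvel': array([-0.0010739 ,  0.00044338,  0.00086535, -0.00195896,  0.00032475,
       -0.0010939 ]), 'tau': array([ 1.37206320e-03, -6.12667537e+01, -2.58172345e+01,  6.92666438e-02,
        4.83201316e-02, -1.32777641e-04]), 'eef_pos': array([145.29581803, 607.60525256, 214.06381815]), 'tcp_rot': array([-3.14047309e+00, -9.25002260e-05,  2.90682740e+00]), 'ft_force': array([ 0.65046664,  0.24571945, -0.12148747]), 'moment': array([-0.01888015, -0.01378196,  0.05405766]), 'opening': 0.9994315570739737}
top [[-0.09, -0.97, 0.2, 358.76], [-1.0, 0.09, -0.02, 16.77], [-0.0, -0.2, -0.98, 841.0], [0.0, 0.0, 0.0, 1.0]] 409.02029149652753
side [[0.66, -0.54, 0.53, 172.91], [-0.75, -0.46, 0.48, -327.44], [-0.02, -0.71, -0.71, 562.55], [0.0, 0.0, 0.0, 1.0]] 376.1176234974458
wrist [[0.23, 0.93, 0.28, 65.41], [0.97, -0.22, -0.07, 626.63], [-0.0, 0.29, -0.96, 385.58], [0.0, 0.0, 0.0, 1.0]] 277.02407291178605
```

View pics/top0.png

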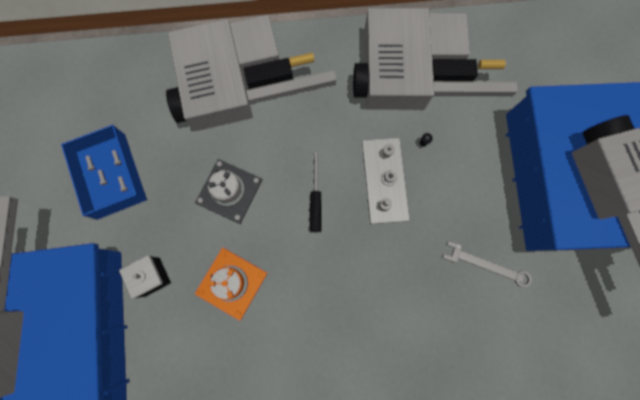

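View pics/side0.png

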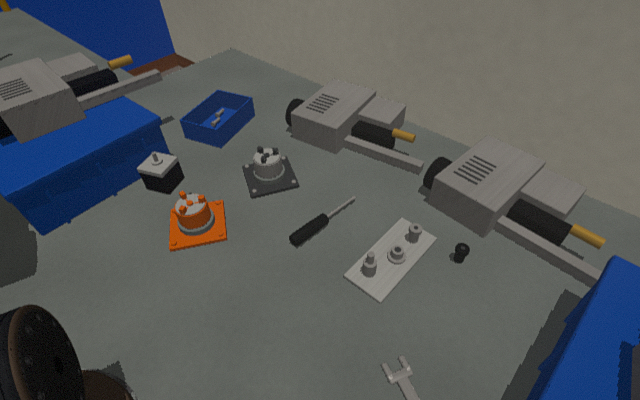

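Candidates for the pin. On the plate: top (388,151) / side (415,232), which is wider at its top and so the pin; top (389,177) / side (397,254), low and flanged, the bush; top (384,205) / side (369,264), narrow end up, the stud. The black look-alike is at top (425,140). Chuck: the grey one at top (225,186), not the orange one at (228,284). I'll check with a crop and measure from two views.

```bash
python3 - <<'E'
from h import *
L=lambda n:dict(np.load(f'{n}0.npz'))
t,s=L('top'),L('side')
def tri(a,b):
    (o1,d1),(o2,d2)=ray(t,*a),ray(s,*b)
    k=np.linalg.lstsq(np.stack([d1,-d2],1),o2-o1,rcond=None)[0]
    p,q=o1+k[0]*d1,o2+k[1]*d2; return ((p+q)/2).round(1),np.linalg.norm(p-q).round(1)
print('pin top',tri((388.5,150),(415,226.5)))
P=cloud(t)
for nm,x0,x1,y0,y1 in(('plate',355,415,130,230),('chuck',190,270,150,230)):
    Q=P[y0:y1,x0:x1].reshape(-1,3); print(nm,[(lo,hi,len(m),m.mean(0).round(1)) for lo,hi in((5,13),(25,33),(35,46),(50,60),(60,66),(66,72),(72,85)) for m in [Q[(Q[:,2]>lo)&(Q[:,2]<hi)]] if len(m)])
# obstacle heights: big map
for nm,u,v in(('m1',205,70),('m2',400,50),('m2arm',475,87),('tray',105,140),('blackbox',137,280),('orange',228,284),('screwdrv',315,210),('blkpin',425,139)):
    print(nm,P[v,u].round(0))
# plate corners
g=cv2.cvtColor(t['im'],cv2.COLOR_BGR2GRAY); m=((g>165)*255).astype(np.uint8); m[:, :350]=0;m[:,420:]=0;m[:125]=0;m[235:]=0
c=max(cv2.findContours(m,0,2)[0],key=cv2.contourArea);r=cv2.minAreaRect(c);b=cv2.boxPoints(r)
W=[onz(t,*q,8)[:2].round(1) for q in b];print(b.round(0).tolist(),W,np.mean(W,0))
A=cv2.resize(t['im'][120:240,345:445],None,fx=4,fy=4,interpolation=2);B=cv2.resize(s['im'][210:300,330:480],None,fx=2.66,fy=2.66,interpolation=2)
C=cv2.resize(t['im'][150:230,185:270],None,fx=4,fy=4,interpolation=2)
o=np.zeros((600,800,3),np.uint8);o[:480,:400]=A;o[:B.shape[0],400:400+min(400,B.shape[1])]=B[:,:400];o[245:565,420:760]=C;cv2.imwrite('pics/crop1.png',o)
E
```

```text
pin top (array([ 608.5, -154.7,   45.7]), np.float64(2.3))
plate [(5, 13, 2703, array([ 551.8, -144.7,    8.3])), (25, 33, 103, array([ 551.9, -150.9,   29.2])), (35, 46, 179, array([ 566.7, -146.7,   40.6])), (50, 60, 23, array([ 498. , -134.5,   57.6])), (60, 66, 15, array([ 499.7, -135.1,   61.4]))]
chuck [(5, 13, 1404, array([556.8, 178.2,  10.1])), (25, 33, 58, array([546.4, 167.1,  26.8])), (35, 46, 47, array([544.8, 167.2,  39.6])), (50, 60, 81, array([549.4, 172.4,  56.3])), (60, 66, 533, array([561.4, 181.1,  63.1])), (66, 72, 53, array([559.9, 185. ,  67.8])), (72, 85, 93, array([562.7, 182.4,  75.8]))]
m1 [803. 204.  76.]
m2 [ 811. -199.   75.]
m2arm [ 738. -363.   23.]
tray [698. 439.  10.]
blackbox [394. 349.  65.]
orange [371. 181.  64.]
screwdrv [501.   6.  28.]
blkpin [ 627. -234.   35.]
[[367.0, 170.0], [403.0, 167.0], [407.0, 219.0], [372.0, 222.0]] [array([ 579.1, -111.2]), array([ 579. , -186.9]), array([ 468.8, -181.4]), array([ 469. , -107.7])] [ 523.975 -146.8  ]
```

View pics/crop1.png

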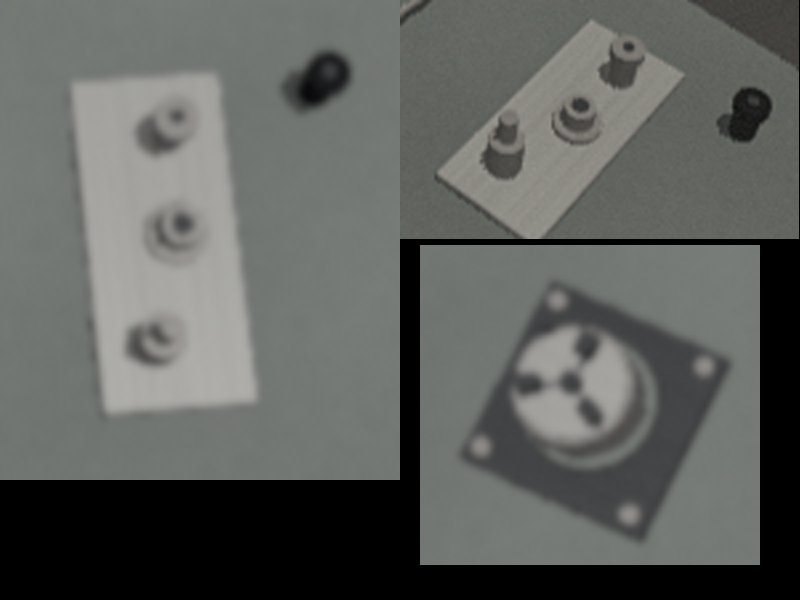

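The crop confirms the pin at the far end of the plate (top ≈ (389,150)): it has a wide collar on top of a narrower shank. The bush is in the middle, the stud is near, and the black look-alike stands off the plate. I'll fly via the chuck so the wrist camera can see it.

```bash
python3 -m pendant '[[[1,-0.042,-0.027,0,0],[1,-0.084,-0.053,0,0],[1,-0.126,-0.080,0,0],[1,-0.168,-0.106,0,0],[1,-0.210,-0.133,0,0],[1,-0.252,-0.160,0,0],[1,-0.294,-0.186,0,0],[1,-0.336,-0.213,0,0]]]'; python3 -m pendant '[[[1,-0.042,-0.027,0,0],[1,-0.084,-0.053,0,0],[1,-0.126,-0.080,0,0],[1,-0.168,-0.106,0,0],[1,-0.168,-0.106,0,0],[1,-0.168,-0.106,0,0],[1,-0.168,-0.106,0,0],[1,-0.168,-0.106,0,0]]]'
python3 - <<'E'
from h import *
c=shot('wrist');print(c['s']['eef_pos'],c['s']['tcp_rot'],c['s']['joints'],c['s']['t'])
np.savez('w1.npz',**{k:c[k] for k in('im','rz','K','W')});cv2.imwrite('pics/w1.png',c['im'])
E
```

```text
t: 0.95
eef_pos: [423.7, 320.9, 214.6]
tcp_rot: [3.141, -0.0, 2.907]
ft_force: [0.5, 1.6, 0.3]
opening: 1.002
t: 1.75
eef_pos: [560.5, 181.4, 214.7]
tcp_rot: [3.142, -0.0, 2.908]
ft_force: [-0.3, 0.6, 0.8]
opening: 1.001
[560.5134389  181.42983892 214.74342199] [ 3.14150528e+00 -1.67100322e-04  2.90841541e+00] [ 2.00881147e-01  4.39757651e-01  1.64936537e+00  1.72143520e-04
  1.05258450e+00 -1.13682320e+00] 1.75
```

View pics/w1.png

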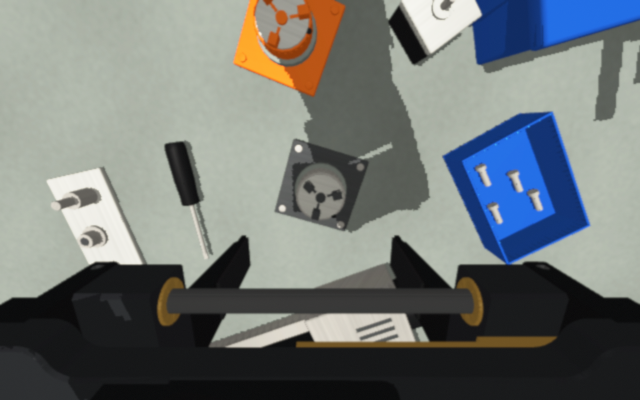

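Wrist view: the chuck face is centred near (320,190), with the rest at about (320,198) and the jaws at about (296,187), (337,184) and (319,214). Next I'll measure the rest, the jaws and the pin.

```bash
python3 - <<'E'
from h import *
L=lambda n:dict(np.load(f'{n}.npz'))
w,t,s=L('w1'),L('top0'),L('side0')
def blobs(c,x0,x1,y0,y1,z,nm):
    g=cv2.cvtColor(c['im'],cv2.COLOR_BGR2GRAY)[y0:y1,x0:x1]
    g=cv2.resize(g,None,fx=6,fy=6,interpolation=2)
    cv2.imwrite('pics/%s.png'%nm,g)
    for th in(70,85,100):
        n,l,st,ce=cv2.connectedComponentsWithStats((g<th).astype(np.uint8))
        print(nm,th,[(st[i,4]//36,((ce[i]+.5)/6-.5+[x0,y0]).round(1).tolist(),onz(c,*((ce[i]+.5)/6-.5+[x0,y0]),z)[:2].round(1).tolist()) for i in range(1,n) if 20<st[i,4]/36<400])
blobs(w,290,352,160,224,67,'wc'); blobs(t,205,250,160,212,67,'tc')
for nm,c in(('w',w),('t',t)):
    P=cloud(c).reshape(-1,3);d=np.hypot(P[:,0]-562,P[:,1]-182)<60
    Q=P[d]
    for lo,hi in((60.5,65),(65.5,69),(73,80)):
        m=Q[(Q[:,2]>lo)&(Q[:,2]<hi)];print(nm,lo,len(m),m.mean(0).round(1),m.max(0).round(1),m.min(0).round(1))
    m=Q[(Q[:,2]>73)&(Q[:,2]<80)][:,:2].astype(np.float32)
    _,lab,ce=cv2.kmeans(m,3,None,(3,50,.1),5,2);print('jaws',ce.round(1).tolist(),ce.mean(0).round(1))
    m=Q[(Q[:,2]>60.5)&(Q[:,2]<64)&(np.hypot(Q[:,0]-562,Q[:,1]-182)<45)][:,:2].astype(np.float32);print('face circ',cv2.minEnclosingCircle(m))
P=cloud(t)[135:165,375:402].reshape(-1,3);m=P[(P[:,2]>38)];print('pin top cloud',len(m),m.mean(0),cv2.minEnclosingCircle(m[:,:2].astype(np.float32)))
P=cloud(s)[215:250,400:430].reshape(-1,3);m=P[(P[:,2]>38)];print('pin side cloud',len(m),m.mean(0),cv2.minEnclosingCircle(m[:,:2].astype(np.float32)))
print('hole',onz(t,389.5,149.3,42))
E
```

```text
wc 70 [(np.int32(259), [297.1, 180.1], [535.1, 159.8]), (np.int32(71), [308.8, 186.9], [546.1, 171.2]), (np.int32(68), [336.0, 194.8], [562.9, 200.3]), (np.int32(61), [320.2, 197.4], [561.7, 181.2]), (np.int32(74), [315.5, 213.7], [580.1, 171.1])]
wc 85 [(np.int32(87), [308.9, 186.9], [546.1, 171.3]), (np.int32(87), [335.9, 194.7], [562.7, 200.1]), (np.int32(171), [317.5, 206.8], [572.2, 175.4])]
wc 100 [(np.int32(103), [308.9, 186.9], [546.1, 171.3]), (np.int32(103), [335.8, 194.7], [562.7, 200.0])]
tc 70 []
tc 85 [(np.int32(20), [226.4, 174.7], [580.6, 173.0]), (np.int32(56), [232.9, 196.4], [536.1, 162.5])]
tc 100 [(np.int32(22), [227.1, 191.5], [546.9, 173.1])]
w 60.5 1321 [560.1 181.9  63.7] [591.3 210.6  65. ] [532.  151.5  60.5]
w 65.5 136 [558.2 180.   67.2] [580.2 205.2  68.9] [535.  156.6  65.5]
w 73 230 [560.5 181.2  76.9] [583.8 206.1  79. ] [537.8 164.4  73.1]
jaws [[577.9000244140625, 171.1999969482422], [561.0, 200.60000610351562], [543.9000244140625, 171.3000030517578]] [560.9 181. ]
face circ ((562.507080078125, 181.26348876953125), 30.657543182373047)
t 60.5 478 [561.6 181.2  63. ] [591.7 211.2  65. ] [533.7 153.4  60.5]
t 65.5 59 [561.3 184.2  66.7] [582.5 205.3  68.9] [539.2 157.1  65.5]
t 73 87 [562.9 183.1  75.9] [585.1 207.7  79. ] [539.8 166.2  73.3]
jaws [[545.2999877929688, 172.3000030517578], [562.2999877929688, 202.10000610351562], [579.2999877929688, 171.89999389648438]] [562.3 182.1]
face circ ((563.3169555664062, 182.54641723632812), 30.657180786132812)
pin top cloud 110 [ 595.97188826 -146.01268545   85.83180105] ((489.90325927734375, -71.2148666381836), 157.9227752685547)
pin side cloud 126 [ 601.66943445 -160.03837696   50.72272585] ((396.2483215332031, -239.54058837890625), 240.0174102783203)
hole [ 610.05567903 -156.83089261   42.        ]
```

```bash
python3 -m pendant '[[[1,-0.016,-0.040,0,0],[1,-0.032,-0.079,0,0],[1,-0.048,-0.119,0,0],[1,-0.063,-0.158,0,0],[1,-0.079,-0.198,0.01,0],[1,-0.095,-0.238,0.02,0],[1,-0.110,-0.277,0.03,0],[1,-0.125,-0.317,0.04,0]]]'; python3 -m pendant '[[[0.6,0,0,0,0],[0.6,0,0,0,0],[0.6,0,0,0,0],[0.6,0,0,0,0],[0.6,0,0,0,0],[0.6,0,0,0,0],[0.6,0,0,0,0],[0.6,0,0,0,0]]]'
python3 - <<'E'
from h import *
c=shot('wrist');print(c['s']['eef_pos'],c['s']['tcp_rot'],c['s']['joints'],c['s']['t'])
np.savez('w2.npz',**{k:c[k] for k in('im','rz','K','W')});cv2.imwrite('pics/w2.png',c['im'])
P=cloud(c)
Q=P.reshape(-1,3);d=np.hypot(Q[:,0]-609,Q[:,1]+156)<22
m=Q[d&(Q[:,2]>36)&(Q[:,2]<52)];print(len(m),m.mean(0),cv2.minEnclosingCircle(m[:,:2].astype(np.float32)))
b=Q[(np.hypot(Q[:,0]-554,Q[:,1]+147)<22)&(Q[:,2]>24)];print('bush',len(b),b.mean(0),b[:,:2].min(0),b[:,:2].max(0))
E
```

```text
t: 2.6
eef_pos: [609.3, -157.6, 174.5]
tcp_rot: [3.141, 0.0, 2.908]
ft_force: [1.3, 0.4, -0.2]
opening: 1.0
t: 3.4
eef_pos: [609.2, -156.8, 174.7]
tcp_rot: [3.142, 0.0, 2.907]
ft_force: [-0.3, 0.4, -0.9]
opening: 0.6
[ 609.19837084 -156.8310928   174.68803815] [3.14150693e+00 1.16158216e-04 2.90704241e+00] [-3.56962123e-01  5.36567635e-01  1.59314642e+00  1.17087154e-04
  1.01177378e+00 -1.69327031e+00] 3.4
349 [ 608.44842615 -156.88360539   42.99227926] ((609.21484375, -157.07774353027344), 11.80847454071045)
bush 292 [ 555.93477911 -155.111497     30.30587621] [ 545.52497736 -165.6083399 ] [ 566.54252245 -144.77563532]
```

View pics/w2.png

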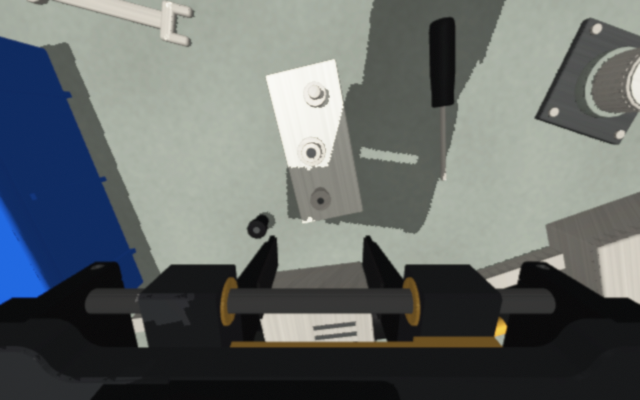

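The pin is at (320,200) in the wrist view, right under the tool at (609,-157), collar top 43 mm. The bush is at (312,152), clear of the fingers' opening direction. I'll go down and grip the collar.

```bash
python3 -m pendant '[[[0.6,0,0,0.03,0],[0.6,0,0,0.06,0],[0.6,0,0,0.09,0],[0.6,0,0,0.115,0],[0.6,0,0,0.135,0],[0.6,0,0,0.146,0],[0.6,0,0,0.151,0],[0.6,0,0,0.151,0]]]'; python3 -m pendant '[[[0,0,0,0,0],[0,0,0,0,0],[0,0,0,0,0],[0,0,0,0,0],[0,0,0,0,0],[0,0,0,0,0],[0,0,0,0,0],[0,0,0,0,0]]]'
```

```text
t: 4.25
eef_pos: [609.2, -157.1, 23.6]
tcp_rot: [3.141, -0.0, 2.907]
ft_force: [0.1, 0.4, 0.1]
opening: 0.598
t: 5.05
eef_pos: [609.3, -157.0, 23.8]
tcp_rot: [3.142, 0.0, 2.907]
ft_force: [-1.1, -0.4, 3.3]
opening: 0.241
```

```bash
python3 -m pendant '[[[0,0,0,-0.02,0],[0,0,0,-0.05,0],[0,0,0,-0.09,0],[0,0,0,-0.12,0],[0,0,0,-0.14,0],[0,0,0,-0.15,0],[0,0,0,-0.15,0],[0,0,0,-0.15,0]]]'; python3 -m pendant '[[[0,0.016,0.040,0,0],[0,0.032,0.079,0,0],[0,0.048,0.119,0,0],[0,0.063,0.158,0,0],[0,0.079,0.198,0,0],[0,0.095,0.238,0,0],[0,0.110,0.277,0,0],[0,0.125,0.317,0,0]]]'; python3 -m pendant '[[[0,0,0,0,0],[0,0,0,0,0],[0,0,0,0,0],[0,0,0,0,0],[0,0,0,0,0],[0,0,0,0,0],[0,0,0,0,0],[0,0,0,0,0]]]'
python3 - <<'E'
from h import *
c=shot('wrist');print(c['s']['eef_pos'],c['s']['tcp_rot'],c['s']['t'])
cv2.imwrite('pics/w3.png',c['im'][120:340,180:460].repeat(2,0).repeat(2,1))
P=cloud(c);Q=P.reshape(-1,3);e=c['s']['eef_pos']
R=Ro.from_euler('xyz',c['s']['tcp_rot']).as_matrix();T=(Q-e)@R
d=(abs(T[:,1])<11)&(abs(T[:,0])<20)&(T[:,2]>-45)&(T[:,2]<30)
m=T[d];print(len(m));
for lo in range(-44,30,4):
    k=m[(m[:,2]>=lo)&(m[:,2]<lo+4)]
    if len(k):print(lo,len(k),k.min(0).round(1),k.max(0).round(1))
mm=Q[(np.hypot(Q[:,0]-561,Q[:,1]-181)<40)&(Q[:,2]>73)&(Q[:,2]<80)];print(len(mm))
if len(mm)>30: print(cv2.kmeans(mm[:,:2].astype(np.float32),3,None,(3,50,.1),5,2)[2])
t=shot('top');s=shot('side')
cv2.imwrite('pics/s3.png',cv2.resize(s['im'][80:220,200:340],None,fx=4,fy=4))
for nm,c in(('t',t),('s',s)):
    Q=cloud(c).reshape(-1,3);T=(Q-e)@R;d=(abs(T[:,0])<22)&(abs(T[:,1])<14)&(T[:,2]>-30)&(T[:,2]<30);k=T[d];print(nm,len(k),k.min(0) if len(k) else '',k.max(0) if len(k) else '')
E
```

```text
t: 5.85
eef_pos: [608.7, -156.9, 172.5]
tcp_rot: [3.141, -0.002, 2.907]
ft_force: [0.3, -0.1, -0.2]
opening: 0.242
t: 6.65
eef_pos: [560.4, 181.9, 172.1]
tcp_rot: [-3.141, -0.002, 2.907]
ft_force: [1.0, -0.4, -1.0]
opening: 0.24
t: 7.45
eef_pos: [561.4, 180.2, 173.7]
tcp_rot: [3.141, 0.0, 2.907]
ft_force: [-0.7, 0.1, -0.4]
opening: 0.244
[561.40971075 180.16636886 173.68201846] [3.14148747e+00 7.45318165e-05 2.90651649e+00] 7.45
1508
-44 10 [ -0.8  10.9 -42.4] [  5.9  11.  -40.2]
-40 7 [  4.9  10.9 -39.8] [ 10.5  11.  -38.2]
-36 15 [ -5.2  10.9 -35.5] [  7.3  11.  -32.1]
-32 7 [ -7.8  10.9 -31.8] [ 10.4  11.  -28.3]
-28 19 [ -8.7  10.9 -27.9] [  5.2  11.  -24.2]
-24 224 [-10.9 -10.6 -23.7] [ 11.6  11.  -20. ]
-20 867 [-12.  -10.8 -20. ] [ 11.8  11.  -16. ]
-16 91 [  1.7 -11.  -16. ] [ 11.6  11.  -12. ]
-12 38 [  3.  -10.4 -12. ] [11.6 10.6 -9.6]
-8 9 [ 1.3 10.9 -6. ] [ 7.2 11.  -4.4]
-4 41 [ 4.4 -6.2 -3.7] [10.8 11.  -0.2]
0 51 [ 2.1 -8.4  0.1] [8.9 8.  3.8]
4 53 [ 2.  -8.5  4.1] [8.8 8.2 8. ]
8 52 [ 1.7 -8.   8.1] [ 8.7  8.3 12. ]
12 24 [ 1.6 -8.2 12.1] [ 8.4  8.4 15.4]
305
[[543.98914 171.5589 ]
 [560.91534 200.74069]
 [577.9027  171.21326]]
t 0  
s 135 [ -8.64582858 -13.59651482 -29.76773207] [12.74252071 13.78726158 15.43354505]
```

View pics/w3.png

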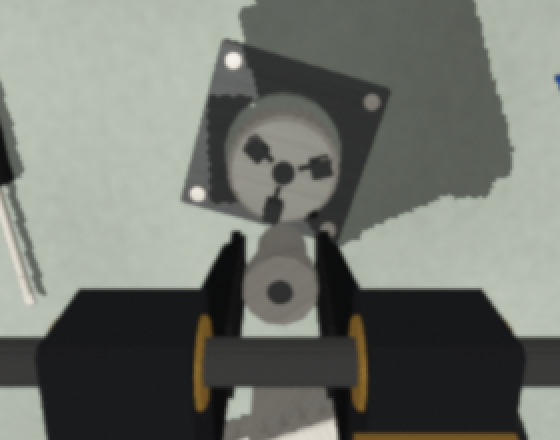

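View pics/s3.png

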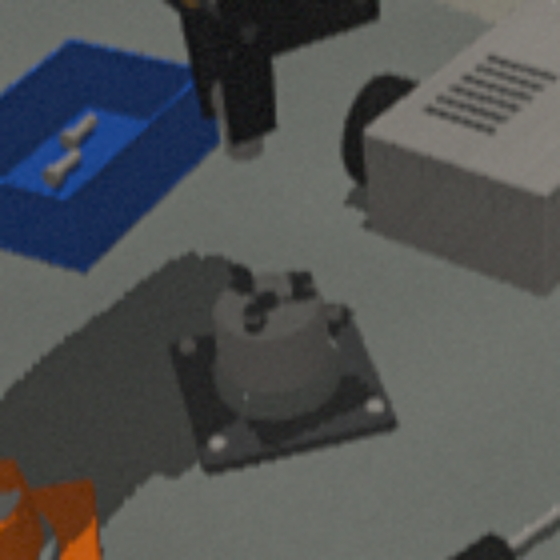

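The pin sits upright and centred in the fingers, with its foot 15.4 mm below the TCP. The chuck is below it with the jaws open. I'll lower to just above the rest.

```bash
python3 -m pendant '[[[0,0,0,0.02,0],[0,0,0,0.04,0],[0,0,0,0.06,0],[0,0,0,0.075,0],[0,0,0,0.083,0],[0,0,0,0.085,0],[0,0,0,0.085,0],[0,0,0,0.085,0]]]'; python3 - <<'E'
from h import *
for i in range(3):print(env.state()['eef_pos'])
s=shot('side');cv2.imwrite('pics/s4.png',cv2.resize(s['im'][100:220,210:330],None,fx=5,fy=5,interpolation=2))
print(env.state()['eef_pos'],env.state()['tcp_rot'])
E
```

```text
t: 8.4
eef_pos: [561.7, 180.5, 89.4]
tcp_rot: [3.141, 0.001, 2.907]
ft_force: [0.6, 0.0, -0.0]
opening: 0.243
[561.69893012 180.48750877  89.3728221 ]
[561.69893012 180.48750877  89.3728221 ]
[561.69893012 180.48750877  89.3728221 ]
[561.67718957 180.4651226   89.37533177] [3.14101047e+00 1.06933365e-03 2.90684719e+00]
```

View pics/s4.png

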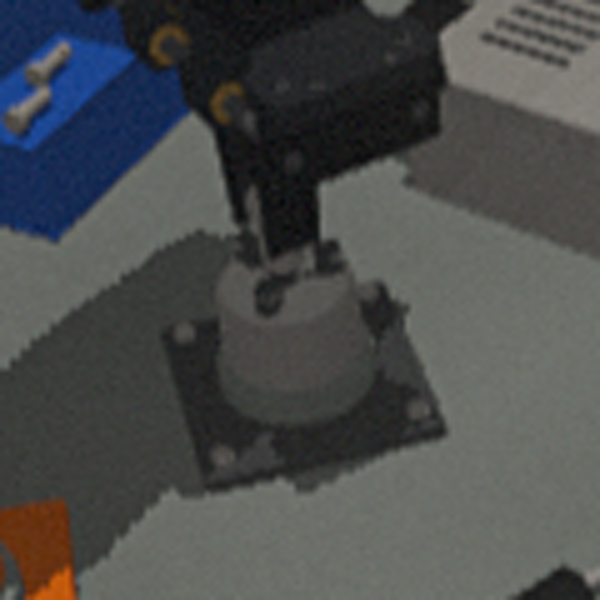

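The pin hangs between the jaws over the rest. I'll nudge y by +0.7 mm and lower until it touches.

```bash
python3 -m pendant '[[[0,0,0.0007,0.002,0],[0,0,0.0007,0.004,0],[0,0,0.0007,0.005,0],[0,0,0.0007,0.006,0],[0,0,0.0007,0.0065,0],[0,0,0.0007,0.0065,0],[0,0,0.0007,0.0065,0],[0,0,0.0007,0.0065,0]]]'
```

```text
t: 9.25
eef_pos: [561.8, 181.0, 82.7]
tcp_rot: [3.141, 0.001, 2.907]
ft_force: [-0.6, -0.8, 5.3]
opening: 0.241
```

Contact at z = 82.7 with 5 N. I'll release and rise.

```bash
python3 -m pendant '[[[0.3,0,0,0,0],[0.4,0,0,0,0],[0.5,0,0,0,0],[0.6,0,0,0,0],[0.8,0,0,0,0],[1,0,0,0,0],[1,0,0,0,0],[1,0,0,0,0]]]'; python3 -m pendant '[[[1,0,0,-0.01,0],[1,0,0,-0.03,0],[1,0,0,-0.05,0],[1,0,0,-0.07,0],[1,0,0,-0.08,0],[1,0,0,-0.09,0],[1,0,0,-0.09,0],[1,0,0,-0.09,0]]]'
python3 - <<'E'
from h import *
c=shot('wrist');print(c['s']['eef_pos'],c['s']['joints'])
Q=cloud(c).reshape(-1,3);d=np.hypot(Q[:,0]-561,Q[:,1]-181)<22
m=Q[d&(Q[:,2]>92)&(Q[:,2]<110)];print(len(m),m.mean(0),np.median(m[:,2]),cv2.minEnclosingCircle(m[:,:2].astype(np.float32)))
cv2.imwrite('pics/w5.png',cv2.resize(c['im'][130:270,240:400],None,fx=4,fy=4,interpolation=2))
E
```

```text
t: 10.05
eef_pos: [561.5, 181.1, 82.1]
tcp_rot: [3.142, -0.0, 2.907]
ft_force: [-0.5, 0.7, -0.2]
opening: 0.83
t: 10.85
eef_pos: [561.3, 181.0, 171.7]
tcp_rot: [-3.141, -0.0, 2.907]
ft_force: [0.3, -0.1, -0.2]
opening: 1.003
[561.31893541 181.00122162 171.74272151] [ 1.99941913e-01  4.87245708e-01  1.69620447e+00  4.69006362e-05
  9.58568201e-01 -1.13607218e+00]
538 [560.43456756 181.20749627 101.81126446] 102.22891833940254 ((561.2855834960938, 180.84689331054688), 12.064129829406738)
```

View pics/w5.png

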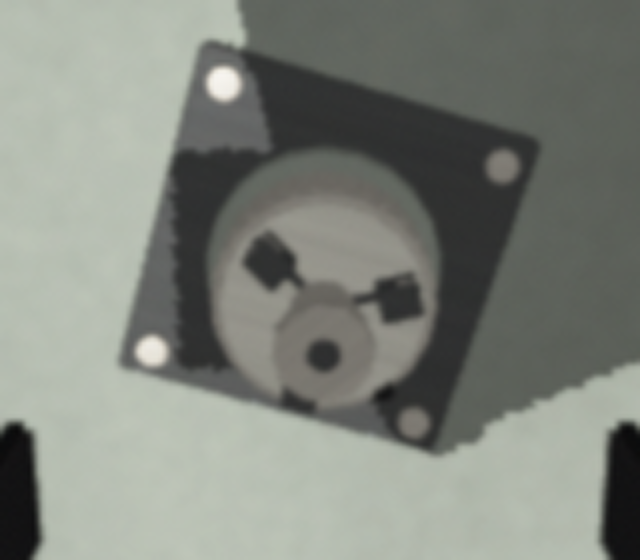

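The pin stands upright, collar up (collar centre (561.3,180.8), top about 102), and the fingers are open wide. I'll lower around the sleeve and close.

```bash
python3 -m pendant '[[[1,0,0,0.03,0],[1,0,0,0.06,0],[1,0,0,0.085,0],[1,0,0,0.105,0],[1,0,0,0.12,0],[1,0,0,0.13,0],[1,0,0,0.1365,0],[1,0,0,0.1365,0]]]'; python3 -m pendant '[[[0.8,0,0,0,0],[0.7,0,0,0,0],[0.55,0,0,0,0],[0.5,0,0,0,0],[0.5,0,0,0,0],[0.5,0,0,0,0],[0.5,0,0,0,0],[0.5,0,0,0,0]]]'
```

```text
t: 11.7
eef_pos: [561.2, 181.0, 34.9]
tcp_rot: [-3.141, -0.001, 2.907]
ft_force: [0.6, -0.5, 0.8]
opening: 1.004
t: 12.5
eef_pos: [561.7, 181.6, 35.9]
tcp_rot: [3.141, 0.001, 2.907]
ft_force: [0.2, 5.3, 0.6]
opening: 0.626
```

```bash
python3 -m pendant '[[[0,0,0,0,0.08],[0,0,0,0,0.18],[0,0,0,0,0.28],[0,0,0,0,0.38],[0,0,0,0,0.48],[0,0,0,0,0.58],[0,0,0,0,0.66],[0,0,0,0,0.7]]]';  python3 -c "
from cell import env
s=env.state();print(s['moment'],s['joints'])"
```

```text
t: 13.3
eef_pos: [562.0, 181.9, 35.9]
tcp_rot: [3.14, 0.0, 2.204]
ft_force: [2.8, 7.6, -0.0]
opening: 0.625
[1.08463607 0.02769071 0.13021356] [ 2.00958666e-01  6.70607014e-01  1.79970659e+00  1.20009861e-03
  6.69604149e-01 -4.33325220e-01]
```

```bash
python3 -m pendant '[[[0,0,0,0,0.06],[0,0,0,0,0.12],[0,0,0,0,0.18],[0,0,0,0,0.24],[0,0,0,0,0.30],[0,0,0,0,0.36],[0,0,0,0,0.42],[0,0,0,0,0.45]]]';  python3 -c "
from cell import env
s=env.state();print(s['moment'],s['joints'][5])"; python3 -m pendant '[[[0,0,0,0,0.04],[0,0,0,0,0.08],[0,0,0,0,0.12],[0,0,0,0,0.16],[0,0,0,0,0.20],[0,0,0,0,0.22],[0,0,0,0,0.25],[0,0,0,0,0.25]]]';  python3 -c "
from cell import env
s=env.state();print(s['moment'],s['joints'][5])"
```

```text
t: 14.1
eef_pos: [562.3, 182.1, 35.9]
tcp_rot: [3.139, -0.001, 1.755]
ft_force: [3.4, 8.2, -0.1]
opening: 0.627
[ 1.30937823 -0.0241467   0.18608455] 0.015945444053345238
t: 14.9
eef_pos: [562.4, 182.1, 35.9]
tcp_rot: [3.139, -0.002, 1.506]
ft_force: [4.5, 9.3, -0.9]
opening: 0.623
[ 1.40252283 -0.11124948 -0.08077594] 0.26482944447420514
```

```bash
python3 -m pendant '[[[0,0,0,0,0.06],[0,0,0,0,0.12],[0,0,0,0,0.18],[0,0,0,0,0.24],[0,0,0,0,0.30],[0,0,0,0,0.30],[0,0,0,0,0.3],[0,0,0,0,0.3]]]';  python3 - <<'E'
from h import *
s=env.state();print(s['moment'],s['joints'][5])
c=shot('side');cv2.imwrite('pics/s6.png',cv2.resize(c['im'][100:220,210:330],None,fx=5,fy=5,interpolation=2))
E
```

```text
t: 15.7
eef_pos: [562.6, 182.0, 36.0]
tcp_rot: [3.14, -0.002, 1.207]
ft_force: [4.9, 9.3, -1.6]
opening: 0.629
[ 1.50784826 -0.22237601  0.09768086] 0.5637408318119669
```

View pics/s6.png

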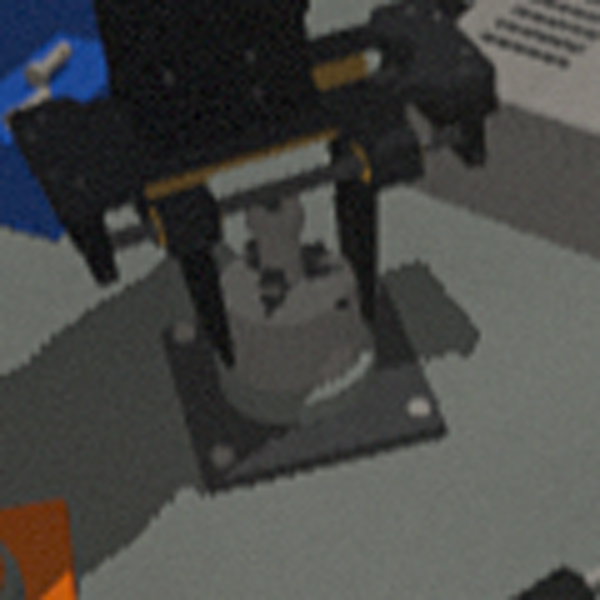

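```bash
cat > jaws.py <<'E'
from h import *
def f(c,n):
    Q=cloud(c).reshape(-1,3);r=np.hypot(Q[:,0]-561,Q[:,1]-181);m=Q[(r<29)&(r>8)&(Q[:,2]>74.2)&(Q[:,2]<80)]
    a=np.degrees(np.arctan2(m[:,1]-181,m[:,0]-561))%360;r=np.hypot(m[:,0]-561,m[:,1]-181)
    for j in(90,210,330):
        k=abs((a-j+180)%360-180)<35
        if k.sum()>3: print(n,j,k.sum(),m[k].mean(0).round(1),'r mean/p5/p95',r[k].mean().round(1),np.percentile(r[k],[5,95]).round(1))
E
python3 - <<'E'
from jaws import *
f(dict(np.load('side0.npz')),'before')
f(dict(np.load('top0.npz')),'before-top')
for i in range(2): f(shot('side'),'now')
f(shot('top'),'now-top')
E
```

```text
before 90 16 [561.1 200.9  76.3] r mean/p5/p95 20.1 [15.1 25. ]
before 210 18 [543.7 170.2  76.2] r mean/p5/p95 20.5 [16.2 24.8]
before 330 18 [578.1 171.1  76.4] r mean/p5/p95 20.0 [15.4 24.5]
before-top 90 30 [562.5 202.5  76. ] r mean/p5/p95 21.7 [16.8 26.7]
before-top 210 24 [545.3 172.6  76.3] r mean/p5/p95 18.0 [13.5 22.3]
before-top 330 27 [579.4 172.1  75.9] r mean/p5/p95 20.6 [15.3 25.3]
now 90 6 [559.2 197.1  75.7] r mean/p5/p95 16.2 [12.2 18.9]
now 210 18 [549.2 173.4  76.4] r mean/p5/p95 14.3 [ 9.  19.4]
now 330 16 [572.1 173.6  76.7] r mean/p5/p95 13.6 [ 9.2 18. ]
now 90 7 [558.5 195.7  76. ] r mean/p5/p95 15.1 [10.9 19.7]
now 210 17 [549.8 173.8  76.5] r mean/p5/p95 13.6 [ 8.5 18.8]
now 330 19 [572.2 173.4  76.1] r mean/p5/p95 13.9 [ 9.7 18.6]
```

The jaws have moved in about 6 mm, to a mean radius of about 14 (14.5 expected at contact). I'll turn further to make sure they are firm, reading the moment.

```bash
python3 -m pendant '[[[0,0,0,0,0.05],[0,0,0,0,0.10],[0,0,0,0,0.15],[0,0,0,0,0.2],[0,0,0,0,0.25],[0,0,0,0,0.30],[0,0,0,0,0.35],[0,0,0,0,0.40]]]';  python3 - <<'E'
from jaws import *
s=env.state();print(s['moment'],s['joints'][5],s['tau'][5])
f(shot('side'),'now')
E
python3 -m pendant '[[[0,0,0,0,0.05],[0,0,0,0,0.10],[0,0,0,0,0.15],[0,0,0,0,0.2],[0,0,0,0,0.25],[0,0,0,0,0.30],[0,0,0,0,0.35],[0,0,0,0,0.40]]]';  python3 - <<'E'
from jaws import *
s=env.state();print(s['moment'],s['joints'][5],s['tau'][5])
f(shot('side'),'now')
E
```

```text
t: 16.7
eef_pos: [561.8, 180.9, 36.1]
tcp_rot: [3.141, -0.0, 0.807]
ft_force: [1.3, 1.2, 4.2]
opening: 0.629
[1.10928012e-01 1.44395777e-04 7.93810807e-01] 0.964907796367938 -0.032911591697484255
now 90 6 [558.2 194.9  76. ] r mean/p5/p95 14.3 [11.1 17.7]
now 210 16 [549.1 174.2  76. ] r mean/p5/p95 13.9 [ 8.8 18.5]
now 330 16 [572.3 173.8  76.5] r mean/p5/p95 13.7 [ 9.2 18.1]
t: 17.55
eef_pos: [561.8, 181.2, 36.2]
tcp_rot: [3.141, -0.001, 0.407]
ft_force: [0.0, 2.0, 5.7]
opening: 0.626
[0.25450895 0.02821988 0.77466941] 1.364000181445251 -0.027950474177487195
now 90 7 [556.7 196.5  75.9] r mean/p5/p95 16.3 [10.9 25.3]
now 210 18 [549.5 174.4  76.5] r mean/p5/p95 13.6 [ 8.5 18.1]
now 330 18 [572.  173.7  76.1] r mean/p5/p95 13.6 [ 9.5 17.9]
```

The moment rose from about 0.1 to a steady 0.78 N m while the jaws stood still, so the chuck is clamped and the fingers were slipping. I'll release, retreat and check.

```bash
python3 -m pendant '[[[0.7,0,0,0,0],[0.8,0,0,0,0],[1,0,0,0,0],[1,0,0,0,0],[1,0,0,0,0],[1,0,0,0,0],[1,0,0,0,0],[1,0,0,0,0]]]'; python3 -m pendant '[[[1,0,0,-0.02,0],[1,0,0,-0.05,0],[1,0,0,-0.08,0],[1,0,0,-0.11,0],[1,0,0,-0.13,0],[1,0,0,-0.15,0],[1,0,0,-0.15,0],[1,0,0,-0.15,0]]]'
python3 - <<'E'
from jaws import *
w=shot('wrist');s=shot('side');t=shot('top');f(w,'w');f(s,'s')
Q=cloud(w).reshape(-1,3);m=Q[(np.hypot(Q[:,0]-561,Q[:,1]-181)<22)&(Q[:,2]>94)&(Q[:,2]<110)];print(np.median(m[:,2]),cv2.minEnclosingCircle(m[:,:2].astype(np.float32)))
a=cv2.resize(w['im'][130:270,240:400],(400,350),interpolation=2);b=cv2.resize(s['im'][100:220,210:330],(350,350),interpolation=2);c=cv2.resize(t['im'][120:240,345:445],(200,240))
d=cv2.resize(dict(np.load('top0.npz'))['im'][120:240,345:445],(200,240))
o=np.zeros((600,800,3),np.uint8);o[:350,:400]=a;o[:350,430:780]=b;o[355:595,:200]=d;o[355:595,220:420]=c;cv2.imwrite('pics/fin.png',o)
print('plate diff',cv2.absdiff(t['im'][158:225,360:412],dict(np.load('top0.npz'))['im'][158:225,360:412]).max())
E
```

```text
t: 18.4
eef_pos: [561.5, 181.1, 35.6]
tcp_rot: [-3.142, -0.0, 0.407]
ft_force: [0.1, 0.6, -1.1]
opening: 0.996
t: 19.2
eef_pos: [561.3, 181.0, 185.3]
tcp_rot: [-3.142, -0.0, 0.407]
ft_force: [0.0, 0.5, -1.1]
opening: 0.999
w 90 87 [562.6 195.9  77. ] r mean/p5/p95 15.2 [10.4 19.6]
w 330 93 [574.5 175.2  77.2] r mean/p5/p95 15.0 [10.  19.7]
s 90 7 [558.6 195.9  75.8] r mean/p5/p95 15.2 [11.1 17.6]
s 210 19 [549.2 173.3  76.5] r mean/p5/p95 14.3 [ 8.9 19.8]
s 330 15 [572.6 173.5  76.8] r mean/p5/p95 14.1 [ 9.7 18.7]
102.2964746590103 ((562.138671875, 181.79571533203125), 11.953569412231445)
plate diff 75
```

View pics/fin.png

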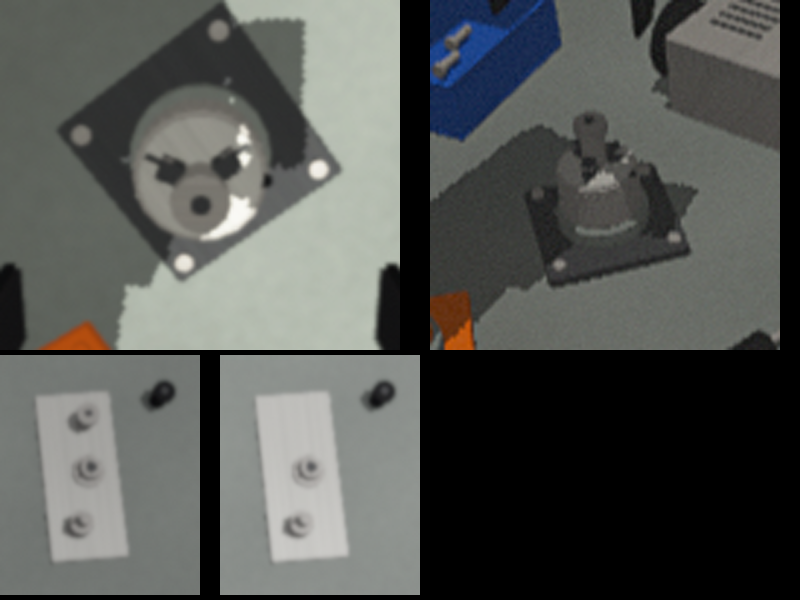

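The pin stands clamped with the jaws against its shank. The bush and stud sit in the same places on the plate, and the fingers are clear.

```bash
python3 -c "
from cell import env
print(env.job_done())"
```

```text
the job is handed in; nothing more can be done
None
```

The collared pin is standing collar up on the chuck's rest, clamped by the jaws, and I handed the job in at about 19 s of robot time.

- **Placing:** I gripped the pin by its collar, touched it down on the rest at about 5 N and let go. It stood on its own before I touched the sleeve.
- **Clamping:** I turned the sleeve clockwise in one grasp. The moment then rose from about 0.1 to a steady 0.78 N m with the jaws no longer moving, so the fingers were slipping on a stopped sleeve.
- **Last checks:**
  - Pin: upright, collar top measured at 102 mm against 101 mm expected, centred to about 1 mm.
  - Jaws: at about 14–15 mm mean radius, against 14.5 mm expected for contact. After I let go, the side camera measured all three; the wrist camera saw only two, because the pin hid the third.
  - Other parts: the bush and stud look unmoved by eye in the before and after top views. A pixel comparison of that area was not clean (differences up to 75), which I put down to lighting and shadow, since the picture as a whole is brighter.
  - Robot: fingers open and clear of everything.

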